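Bring the orange filter cell into the spectrophotometer's beam by counting clicks

TASK

Note which place of the spectrophotometer's cell changer holds the orange reference filter cell, then shut the lid of the sample compartment. With the lid shut, take the red knob of the changer rod and pull it out click by click (each click brings the next cell into the light beam; the white blank in the first place is in the beam now) until it has clicked home with the orange cell in the beam, never pulling on past it. Finish while holding: keep the knob gripped still at that click for the reading, do not let go, and leave the wash bottle, label roll and tip box where they stand.

Things in the scene. Friction and masses are not known exactly. Their poses are not given: they have to be found in the camera images.
- spectro: Beige bench spectrophotometer, fixed: 300 deep, 460 wide (y -100 to +360), flat top at z 160. Origin on the bench under its front face (x = 0, facing the robot), below the changer rod; x to the back, y to the left seen from the robot, z up. Sample compartment: black open well in the top, x 12 to 190, y -68 to +70. Left of it: sloping display panel, and a black dial 25 high on the top
- beam (a point): Where the light beam crosses the compartment along the instrument's y: instrument frame x 100, y 0, z 118, axes as the instrument's. A cell in the beam has its origin 18 below this point
- lid (a joint): Lid angle in rad: 0 shut, starts upright at 1.25 to 1.55. Beige plate 186 long (x 8 to 194), 142 wide, 14 thick, 0.3 kg, hinged along the compartment's left (+y) side, black finger tab on its free edge. The stiff hinge (0.13 N m) holds it where left above about 0.9; lower it sinks shut slowly by itself. Push it over from behind, from +y towards -y and down
- lid_hinge (a point): Middle of the lid's hinge line, which runs along the instrument's x: instrument frame x 101, y 72, z 160. The lid's underside lies in the plane of the hinge line
- lid_edge (a point): Middle of the lid's free edge, on its outer face: 135 from the hinge line, 10 outside the hinge plane
- rod_knob: Red round knob on the end of the 7 mm steel changer rod: 20 in diameter, 25 long along the rod, with a flange 25 wide and 4 thick at its outer end (towards the robot). Origin in its middle, on the rod's axis; x along the rod into the instrument. Starts at x -55, y 0, z 118 in the instrument's frame, free all round; moves along -x as it is pulled
- changer (a joint): How far the rod is pulled out, in m: 0 fully in (the start), end stop 0.0745. A spring roller rides a sawtooth rail: clicks 1, 2, 3, 4 at 0.018, 0.036, 0.054, 0.072. In each step the pull needed is 4 to 6 N for about 12 mm, then falls away suddenly and the roller drives the rod on outwards, the last 6 mm, into the click. Pushing back takes about 11 N; at a click it stays by itself
- cell_orange: Orange reference filter: black cuvette frame 12.5 x 12.5 x 45 high with orange glass and cap, upright in the changer, 0.02 kg. Origin at the middle of its underside. The changer's five places lie 18 apart along x, with the rod in the first at the beam, the others behind (+x); pulling brings them forward. Orange starts in the third, fourth or fifth place (2, 3 or 4 clicks)
- cell_white: White-capped blank cell of the same size, in the first place, in the beam at the start. The second place holds a grey-capped cell; green- and blue-capped cells share the last three places with the orange one
- wash_bottle: Bystander: white wash bottle with blue band and bent spout, 70 in diameter, 200 high, to the right of the instrument. Origin in the middle of its underside
- label_roll: Bystander: roll of paper labels, 90 in diameter, 60 high, standing in front of the instrument's left half. Origin in the middle of its underside
- tip_box: Bystander: blue pipette tip box with pale lid, 87 x 122 x 67 high, in front of the instrument at its left end. Origin in the middle of its underside

How it is judged:
By the outcome, as a careful person would: the job done as asked, in the order asked, and still so for the second after the job is handed in, while the arm keeps its last pose, push and grip.
It also fails if it takes over 58 s, if anything falls off the work surface, if the arm or the gripper's body presses on something with over 40 N, if the wrist force passes 120 N, or if a joint passes its speed limit or range.

ROBOT

A 6-joint arm with a two-finger parallel gripper is mounted at the origin on the work surface. World frame = base frame: x ahead of the robot, y to its left, z up, the work surface at z = 0. Lengths are in mm, angles in rad, forces in N, time in s.
With the tool pointing down it reaches from about 275 to 1000 mm from the base axis. Payload 8.4 kg.
Tool frame: the origin (TCP) lies midway between the tips of the shut fingers; the grasp point (between the pads) lies 19 mm behind it; z points along the fingers, y is the line along which they close (so a half turn about z gives the same grasp; the last joint's range is limited). The gripper opens to 85 mm and grips with 20 to 120 N. Pads are 22 mm wide; open, the fingers measure 114 mm over their backs; the gripper's body (76 mm by 85 mm) begins 54 mm behind the grasp point. The pads swing forward as they close: fully open they stand 13 mm farther back than shut.
Start: joints at [1.176, 0.353, 1.633, -0, 1.155, -0.002], TCP at [239.234, 577.403, 196.881] pointing down, gripper open.
Joint ranges: [-2.63, 2.63], [-0.92, 2.1], [0.06, 2.66], [-1.3, 4.44], [0, 2.69], [-3.02, 3.02]. Speed limits (rad/s): [2.22, 2.22, 2.79, 3.14, 3.14, 3.14].

INTERFACE

Orientations are given as [roll, pitch, yaw] about the fixed x, y, z axes, in that order (R = Rz(yaw) Ry(pitch) Rx(roll)).
In Python, from rig import r, imaging gives the robot as it stands. The module is installed in compiled form; this text tells all that it offers.
- The arm moves only by the tool arm_command, never from a script. Its argument "deltas" is a list of rows, each an object of numbers: "hand": the finger opening in mm, from 0 to 85.4; "tx", "ty", "tz": the shift along the tool's x, y, z in mm; "wx", "wy", "wz": the turn, a rotation vector about the tool's x, y, z in rad. A call has 1 to 8 rows; each row shifts and turns the commanded pose from where the row before left it, along the tool's axes as they then stand; what a row does not reach is not made up. A row lasts 1/8 s, in which the tool goes at most 62.5 mm and 10.7 degrees, less where a joint would pass 70% of its speed; a pose out of reach is approached as far as the arm can. A call with a gripper value outside its range is refused whole. The fingers move at their own pace and stop on an object; "squeeze" is the grip in N (left out, the last holds). Time passes only in rows, so rows that do not move let the fingers close. It gives the time, the measured TCP pose, the force, the opening and the grip force at its end, in the units of the state.
- r.sense(): the state, without advancing time (a new reading comes with each control period).
- imaging.grab_frame(name): name is "side" or "top" or "wrist"; returns a dict with "image" (384x512x3 uint8, red, green, blue), "mtx" (3x3 intrinsics, pixels), "world_to_cam" (4x4, takes a point from world to camera coordinates). Camera axes: x right, y up, looking along -z (the intrinsics and any distortion apply to the point x, -y, -z); pixel columns grow to the right and rows downward; lengths in mm; the calibration is good to about 2 mm. The wrist camera is an equidistant fisheye: a pixel r from the principal point sees the ray r / f radians off the axis. A picture is of the moment at which its call begins. There is no depth.
- r.sign_off(): hands the job in; it is judged then, once.
The state is a dict: "clock": time; "qpos": joint angles; "qvel": joint speeds; "joint_efforts": joint torques, N m; "eef_pos": TCP position; "tcp_rot": TCP orientation; "contact_force": force on the tool from outside, world axes, zero at the start; "wrist_torque": the same for the moment, N m; "opening": opening from 0.0 (shut) to 1.0 (fully open); "grasp_force": force on a finger pad.
Only numpy, scipy, OpenCV 4.12 (cv2) and the standard library are available. Lean on these libraries where they do the work, as an engineer would, in place of code of your own. Each camera call takes 0.05 s, during which the arm holds its last target. There are 200 camera calls.

## Working session

There is one attempt and no reset: what is moved stays moved. The work goes in short steps, Python scripts to look and compute and a tool call to move; the robot and the scene stay as the last step left them, time stands still between calls to the robot, and variables do not carry over. Pictures are saved under pics/ and viewed, at most 10 in all, crops included, and the job is handed in when it is done.

Besides the shell and the picture viewer there is one more tool, called after ">>>" as name(argument=value, ...) on one line, values as JSON. arm_command: Moves the arm, as the interface text tells. Its arguments: {"type":"object","properties":{"deltas":{"type":"array"},"squeeze":{"type":"number"}},"required":["deltas"]}

```bash
mkdir -p pics
python3 - <<'E'
from rig import r, imaging
import cv2, numpy as np
for n in ("side","top","wrist"):
    f=imaging.grab_frame(n)
    cv2.imwrite(f"pics/{n}0.png",cv2.cvtColor(f["image"],cv2.COLOR_RGB2BGR))
    print(n,f["mtx"].round(1).tolist(),f["world_to_cam"].round(3).tolist(),[k for k in f])
    np.savez(f"{n}0.npz",**f)
print(r.sense())
E
```

```text
side [[407.1, 0.0, 255.5], [0.0, 407.1, 192.3], [0.0, 0.0, 1.0]] [[0.923, -0.386, -0.001, -515.533], [0.268, 0.64, 0.72, -316.358], [-0.277, -0.664, 0.694, -730.405], [0.0, 0.0, 0.0, 1.0]] ['image', 'mtx', 'world_to_cam']
top [[358.2, 0.0, 262.3], [0.0, 358.2, 186.8], [0.0, 0.0, 1.0]] [[-0.012, -0.999, 0.039, 50.136], [0.989, -0.007, 0.149, -617.036], [-0.149, 0.04, 0.988, -982.549], [0.0, 0.0, 0.0, 1.0]] ['image', 'mtx', 'world_to_cam']
wrist [[297.3, 0.0, 259.2], [0.0, 297.3, 190.8], [0.0, 0.0, 1.0]] [[0.382, 0.924, -0.002, -624.269], [-0.873, 0.361, -0.327, 42.411], [-0.302, 0.127, 0.945, -381.555], [0.0, 0.0, 0.0, 1.0]] ['image', 'mtx', 'world_to_cam']
{'clock': 0.15, 'qpos': array([ 1.17562158e+00,  3.53505554e-01,  1.63397031e+00,  7.38822562e-06,
        1.15522384e+00, -2.36025991e-03]), 'qvel': array([ 0.00062928, -0.00239415, -0.00219888, -0.0007489 ,  0.00092512,
       -0.00038568]), 'joint_efforts': array([ 2.62493216e-06, -6.05637574e+01, -3.42336702e+01,  4.31866238e-05,
        6.15748053e-03, -1.85844875e-06]), 'eef_pos': array([239.05844219, 577.02391349, 196.32086882]), 'tcp_rot': array([-3.14048562e+00, -9.36898383e-06,  2.74877518e+00]), 'contact_force': array([-0.35726484, -0.0077087 , -0.1126069 ]), 'wrist_torque': array([-0.05697887, -0.00955206, -0.02211659]), 'grasp_force': 0.0, 'opening': 0.9984956890561417}
```

View pics/top0.png

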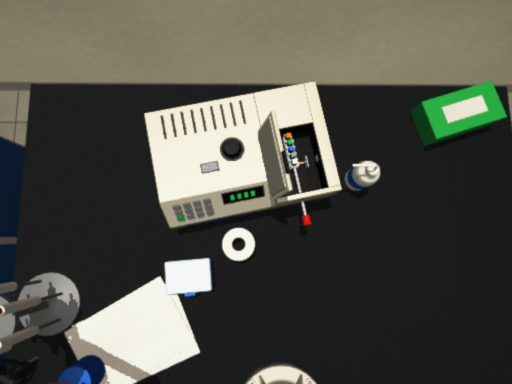

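View pics/side0.png

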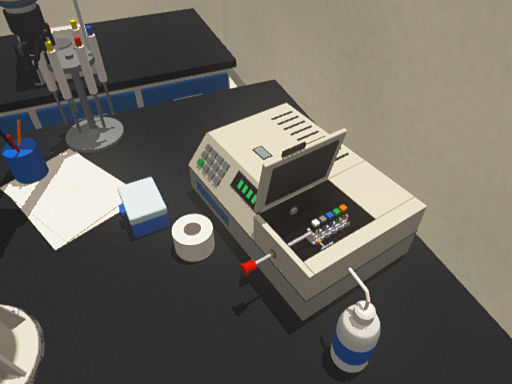

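Run:
```python
import cv2
a=cv2.imread("pics/top0.png")[75:235,140:345]; b=cv2.imread("pics/side0.png")[95:325,185:435]
a=cv2.resize(a,None,fx=3.6,fy=3.6,interpolation=cv2.INTER_CUBIC)
b=cv2.resize(b,None,fx=2.6,fy=2.6,interpolation=cv2.INTER_CUBIC)
cv2.imwrite("pics/top0c.png",a);cv2.imwrite("pics/side0c.png",b);print(a.shape,b.shape)
```

```text
(576, 738, 3) (598, 650, 3)
```

View pics/top0c.png

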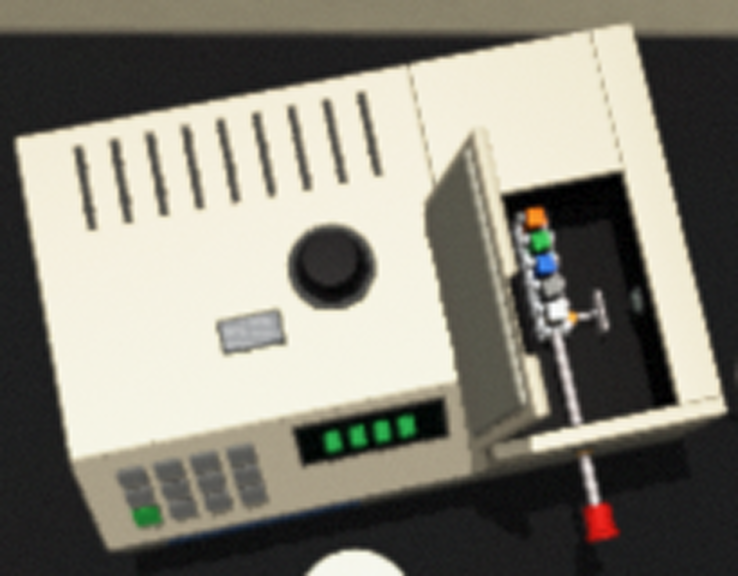

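View pics/side0c.png

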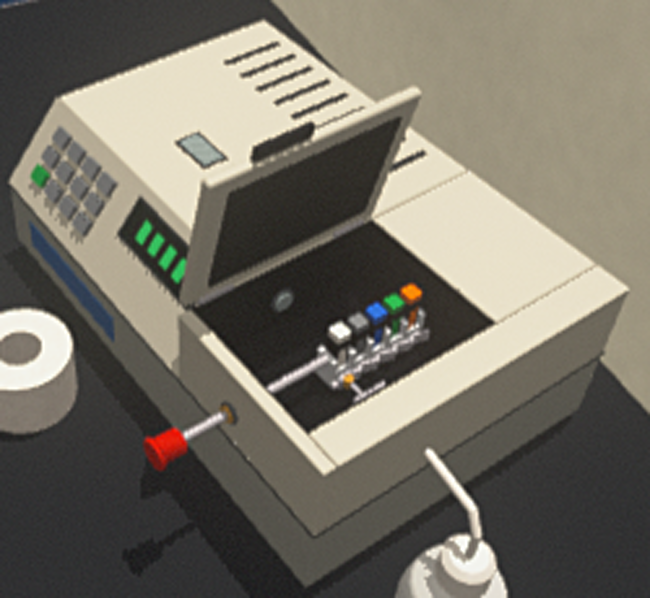

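```bash
cat > h.py <<'E'
import numpy as np, cv2
from scipy.optimize import least_squares
def proj(f,P):
    P=np.atleast_2d(P); c=P@f["world_to_cam"][:3,:3].T+f["world_to_cam"][:3,3]
    c=c*[1,-1,-1]; m=f["mtx"]
    return np.c_[m[0,0]*c[:,0]/c[:,2]+m[0,2], m[1,1]*c[:,1]/c[:,2]+m[1,2]]
def inst(p,P):
    c,s=np.cos(p[2]),np.sin(p[2]); P=np.atleast_2d(P)
    return np.c_[p[0]+c*P[:,0]-s*P[:,1], p[1]+s*P[:,0]+c*P[:,1], P[:,2]]
def lid(th,x,d,o): return [x,72-d*np.cos(th)+o*np.sin(th),160+d*np.sin(th)+o*np.cos(th)]
E
python3 - <<'E'
from h import *
T=np.load("top0.npz");S=np.load("side0.npz")
pt=np.array([[0,-100,160],[300,-100,160],[300,360,160],[190,-68,160],[-55,0,118],[172,0,146]]);ut=np.array([[725,410],[632,27],[17,137],[622,172],[600,522],[536,216]])/3.6+[140,75]
ps=np.array([[0,-100,160],[300,-100,160],[300,360,160],[-55,0,118],[172,0,146]]);us=np.array([[316,535],[628,290],[263,20],[165,447],[412,293]])/2.6+[185,95]
lt=np.array([[543,412],[480,130]])/3.6+[140,75]; ls=np.array([[208,183],[418,91]])/2.6+[185,95]
def res(p):
    L=inst(p,[lid(p[3],8,142,7),lid(p[3],194,142,7)])
    return np.r_[(proj(T,inst(p,pt))-ut).ravel(),(proj(S,inst(p,ps))-us).ravel(),(proj(T,L)-lt).ravel(),(proj(S,L)-ls).ravel()]
b=least_squares(res,[560,-80,-.15,1.3],x_scale=[100,100,.1,.1],loss="soft_l1")
print(b.x.round(3)); print(res(b.x).reshape(-1,2).round(1).tolist())
np.save("pose.npy",b.x)
p=b.x
for n,q in dict(knob=[-55,0,118],edge=lid(p[3],101,135,10),hinge=[101,72,160],tab=lid(p[3],101,142,7)).items(): print(n,inst(p,q).round(0))
E
```

```text
[ 5.69831e+02 -5.79870e+01  1.94000e-01  1.34700e+00]
[[0.8, 1.7], [0.3, -0.6], [-0.6, 0.3], [0.7, 0.1], [-0.2, 0.5], [0.3, 0.8], [1.8, -22.7], [0.8, -0.4], [0.2, -0.6], [-0.2, 0.1], [-0.6, -0.9], [1.5, 2.0], [0.9, -0.9], [-1.8, -0.7], [0.8, -1.7]]
knob [[516. -69. 118.]]
edge [[659.  12. 294.]]
hinge [[655.  32. 160.]]
tab [[660.   8. 300.]]
```

Orange is in the fifth place (cap order from the beam: white, grey, blue, green, orange, at side-crop (412,293)), so it needs 4 clicks. The instrument's origin is at (570,-58) with yaw 0.194, and the lid is at about 1.35 rad.

>>> arm_command(deltas=[{"hand":0,"tz":-30,"wz":-0.147},{"hand":0,"tz":-30,"wz":-0.147},{"hand":0,"tz":-30,"wz":-0.147},{"hand":0,"tz":-30,"wz":-0.147},{"ty":-45,"tx":-20},{"ty":-45,"tx":-20},{"ty":-45,"tx":-20},{"ty":-45,"tx":-20}])

```text
schema error: expected keys hand, tx, ty, tz, wx, wy, wz
```

```bash
cat > st.py <<'E'
from h import *
from rig import r
s=r.sense(); p=np.load("pose.npy"); d=s["eef_pos"]-[p[0],p[1],0]
c,n=np.cos(p[2]),np.sin(p[2]); Ri=np.array([[c,n,0],[-n,c,0],[0,0,1]])
print("t",s["clock"],"inst",(Ri@d).round(1),"rot",s["tcp_rot"].round(3),"F",(Ri@s["contact_force"]).round(1),"open",round(s["opening"]*85.4,1),"grip",round(s["grasp_force"],1))
E
python3 st.py
```

```text
t 0.15 inst [-202.3  686.8  196.3] rot [-3.14  -0.     2.749] F [-0.4  0.1 -0.1] open 85.3 grip 0.0
```

All seven keys are needed in each row.

>>> arm_command(deltas=[{"hand":0,"tx":0,"ty":0,"tz":-30,"wx":0,"wy":0,"wz":-0.147},{"hand":0,"tx":0,"ty":0,"tz":-30,"wx":0,"wy":0,"wz":-0.147},{"hand":0,"tx":0,"ty":0,"tz":-30,"wx":0,"wy":0,"wz":-0.147},{"hand":0,"tx":0,"ty":0,"tz":-30,"wx":0,"wy":0,"wz":-0.147},{"hand":0,"tx":-20,"ty":-45,"tz":0,"wx":0,"wy":0,"wz":0},{"hand":0,"tx":-20,"ty":-45,"tz":0,"wx":0,"wy":0,"wz":0},{"hand":0,"tx":-20,"ty":-45,"tz":0,"wx":0,"wy":0,"wz":0},{"hand":0,"tx":-20,"ty":-45,"tz":0,"wx":0,"wy":0,"wz":0}])

```text
clock: 1.15
eef_pos: [353.2, 414.9, 316.7]
tcp_rot: [-3.141, -0.0, -2.946]
contact_force: [-0.1, -0.0, 0.7]
opening: -0.002
grasp_force: 0.0
```

```bash
python3 st.py
```

```text
t 1.15 inst [-121.5  505.7  316.7] rot [-3.141 -0.    -2.946] F [-0.1 -0.   0.7] open -0.2 grip 0.0
```

>>> arm_command(deltas=[{"hand":0,"tx":-28,"ty":-47,"tz":0,"wx":0,"wy":0,"wz":0},{"hand":0,"tx":-28,"ty":-47,"tz":0,"wx":0,"wy":0,"wz":0},{"hand":0,"tx":-28,"ty":-47,"tz":0,"wx":0,"wy":0,"wz":0},{"hand":0,"tx":-28,"ty":-47,"tz":0,"wx":0,"wy":0,"wz":0},{"hand":0,"tx":-28,"ty":-47,"tz":0,"wx":0,"wy":0,"wz":0},{"hand":0,"tx":-28,"ty":-47,"tz":0,"wx":0,"wy":0,"wz":0},{"hand":0,"tx":-28,"ty":-47,"tz":0,"wx":0,"wy":0,"wz":0},{"hand":0,"tx":-28,"ty":-47,"tz":0,"wx":0,"wy":0,"wz":0}])

```text
clock: 2.15
eef_pos: [646.2, 89.4, 316.6]
tcp_rot: [3.141, -0.0, -2.947]
contact_force: [-0.2, 0.5, 0.6]
opening: -0.003
grasp_force: 0.0
```

```bash
python3 st.py
python3 - <<'E'
from h import *
# TCP path: tip disc half-width 15 in y, contact at d along the outer face
for th in np.arange(1.35,-.01,-.15):
    q=np.array(lid(th,101,110,14)); print(round(th,2),q.round(0), "tcp y",(q[1]+15*min(1,np.sin(th)*1.3)).round(0))
E
```

```text
t 2.15 inst [103.3 129.9 316.6] rot [ 3.141 -0.    -2.947] F [-0.1  0.5  0.6] open -0.2 grip 0.0
1.35 [101.  62. 270.] tcp y 77.0
1.2 [101.  45. 268.] tcp y 60.0
1.05 [101.  29. 262.] tcp y 44.0
0.9 [101.  15. 255.] tcp y 30.0
0.75 [101.   1. 245.] tcp y 14.0
0.6 [101. -11. 234.] tcp y 0.0
0.45 [101. -21. 220.] tcp y -12.0
0.3 [101. -29. 206.] tcp y -23.0
0.15 [101. -35. 190.] tcp y -32.0
0.0 [101. -38. 174.] tcp y -38.0
```

>>> arm_command(deltas=[{"hand":0,"tx":0,"ty":0,"tz":24,"wx":0,"wy":0,"wz":0},{"hand":0,"tx":0,"ty":-20,"tz":24,"wx":0,"wy":0,"wz":0},{"hand":0,"tx":0,"ty":-20,"tz":0,"wx":0,"wy":0,"wz":0},{"hand":0,"tx":0,"ty":-14,"tz":0,"wx":0,"wy":0,"wz":0},{"hand":0,"tx":0,"ty":-10,"tz":0,"wx":0,"wy":0,"wz":0},{"hand":0,"tx":0,"ty":-10,"tz":2,"wx":0,"wy":0,"wz":0},{"hand":0,"tx":0,"ty":-10,"tz":4,"wx":0,"wy":0,"wz":0},{"hand":0,"tx":0,"ty":-10,"tz":5,"wx":0,"wy":0,"wz":0}])

```text
clock: 3.15
eef_pos: [663.7, -1.7, 257.8]
tcp_rot: [3.142, 0.0, -2.946]
contact_force: [-0.6, 0.8, 1.3]
opening: -0.0
grasp_force: 0.5
```

```bash
python3 st.py
```

```text
t 3.15 inst [103.   37.2 257.8] rot [ 3.142  0.    -2.946] F [-0.4  0.9  1.3] open -0.0 grip 0.5
```

>>> arm_command(deltas=[{"hand":0,"tx":0,"ty":-8,"tz":4,"wx":0,"wy":0,"wz":0},{"hand":0,"tx":0,"ty":-8,"tz":4,"wx":0,"wy":0,"wz":0},{"hand":0,"tx":0,"ty":-7,"tz":5,"wx":0,"wy":0,"wz":0},{"hand":0,"tx":0,"ty":-7,"tz":5,"wx":0,"wy":0,"wz":0},{"hand":0,"tx":0,"ty":-7,"tz":6,"wx":0,"wy":0,"wz":0},{"hand":0,"tx":0,"ty":-7,"tz":7,"wx":0,"wy":0,"wz":0},{"hand":0,"tx":0,"ty":-6,"tz":7,"wx":0,"wy":0,"wz":0},{"hand":0,"tx":0,"ty":-7,"tz":10,"wx":0,"wy":0,"wz":0}])

```text
clock: 4.15
eef_pos: [675.4, -58.5, 210.4]
tcp_rot: [-3.14, 0.002, -2.947]
contact_force: [1.0, -1.9, 2.9]
opening: 0.003
grasp_force: 1.3
```

>>> arm_command(deltas=[{"hand":0,"tx":0,"ty":-5,"tz":8,"wx":0,"wy":0,"wz":0},{"hand":0,"tx":0,"ty":-4,"tz":8,"wx":0,"wy":0,"wz":0},{"hand":0,"tx":0,"ty":-4,"tz":7,"wx":0,"wy":0,"wz":0},{"hand":0,"tx":0,"ty":-2,"tz":5,"wx":0,"wy":0,"wz":0},{"hand":0,"tx":0,"ty":0,"tz":4,"wx":0,"wy":0,"wz":0},{"hand":0,"tx":0,"ty":0,"tz":3,"wx":0,"wy":0,"wz":0}])

```text
clock: 4.9
eef_pos: [677.5, -71.7, 174.7]
tcp_rot: [3.141, -0.0, -2.946]
contact_force: [-1.2, -0.4, 0.7]
opening: 0.001
grasp_force: 0.0
```

```bash
python3 st.py
python3 - <<'E'
from rig import imaging
from h import *
f=imaging.grab_frame("side"); cv2.imwrite("pics/side1.png",cv2.cvtColor(f["image"],cv2.COLOR_RGB2BGR))
E
```

```text
t 4.9 inst [103.  -34.2 174.7] rot [ 3.141 -0.    -2.946] F [-1.2 -0.1  0.7] open 0.1 grip 0.0
```

View pics/side1.png

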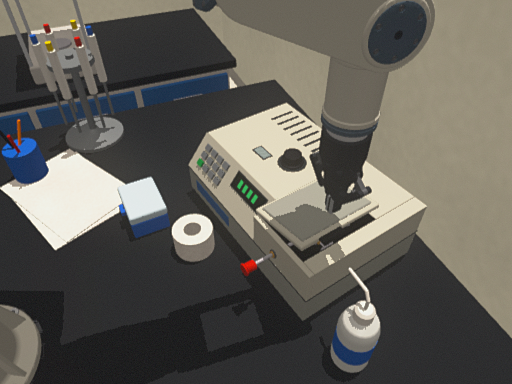

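```bash
python3 st.py
python3 - <<'E'
from rig import imaging
from h import *
f=imaging.grab_frame("side"); im=cv2.cvtColor(f["image"],cv2.COLOR_RGB2BGR)
im=cv2.resize(im,None,fx=4,fy=4,interpolation=cv2.INTER_CUBIC); p=np.load("pose.npy")
for th,c in ((0,(0,255,0)),(.3,(255,0,255))):
    q=proj(f,inst(p,[lid(th,8,0,14),lid(th,8,142,14),lid(th,194,142,14),lid(th,194,0,14)]))*4
    cv2.polylines(im,[q.astype(int)],True,c,1)
cv2.imwrite("pics/side2.png",im[640:1200,740:1500])
E
```

```text
t 4.95 inst [102.9 -34.2 174.4] rot [ 3.141 -0.    -2.946] F [-0.6  0.  -0.4] open 0.1 grip 0.0
```

View pics/side2.png

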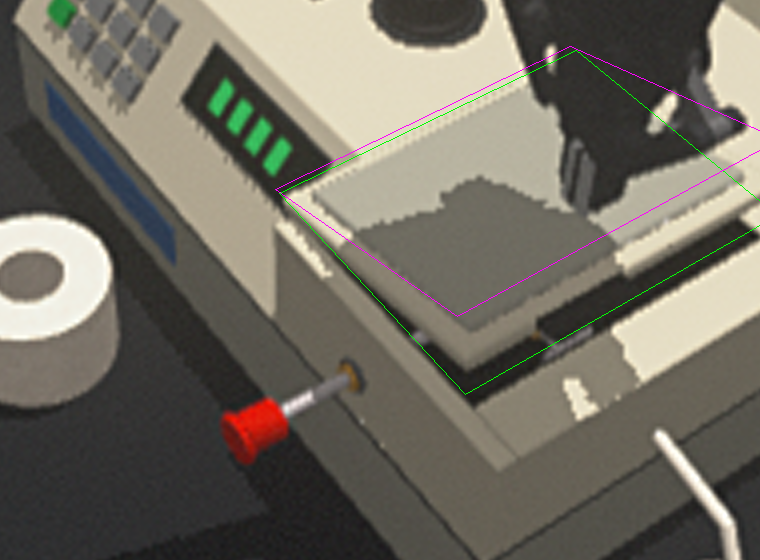

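Run:
```python
from h import *
p=np.load("pose.npy")
S=np.load("side0.npz")
print((proj(S,[[677.5,-71.7,174.7],[677.5,-71.7,204.7]])*4-[740,640]).round())
```

```text
[[580. 248.]
 [588. 203.]]
```

```bash
python3 - <<'E'
from rig import imaging
from h import *
w=imaging.grab_frame("wrist")["image"]; f=imaging.grab_frame("top"); t=f["image"][75:235,225:345]
s=imaging.grab_frame("side")["image"][150:270,240:390]
t=cv2.resize(t,(288,384),interpolation=cv2.INTER_CUBIC); s=cv2.resize(s,(270,216),interpolation=cv2.INTER_CUBIC)
im=np.zeros((600,800,3),np.uint8); im[:384,:512]=w; im[:384,512:]=t; im[384:,:270]=s
w2=cv2.resize(w[150:258,150:410],(520,216),interpolation=cv2.INTER_CUBIC); im[384:,275:795]=w2
cv2.imwrite("pics/mix3.png",im[:,:,::-1])
print(proj(f,[[677.5,-71.7,174.7],[677.5,-71.7,204.7]])-[225,75])
E
python3 st.py
```

```text
[[84.32953515 80.64936516]
 [86.37569201 77.78929873]]
t 5.15 inst [103.2 -34.4 175.1] rot [-3.141  0.    -2.946] F [ 0.5  0.9 -0.5] open -0.1 grip 0.0
```

View pics/mix3.png

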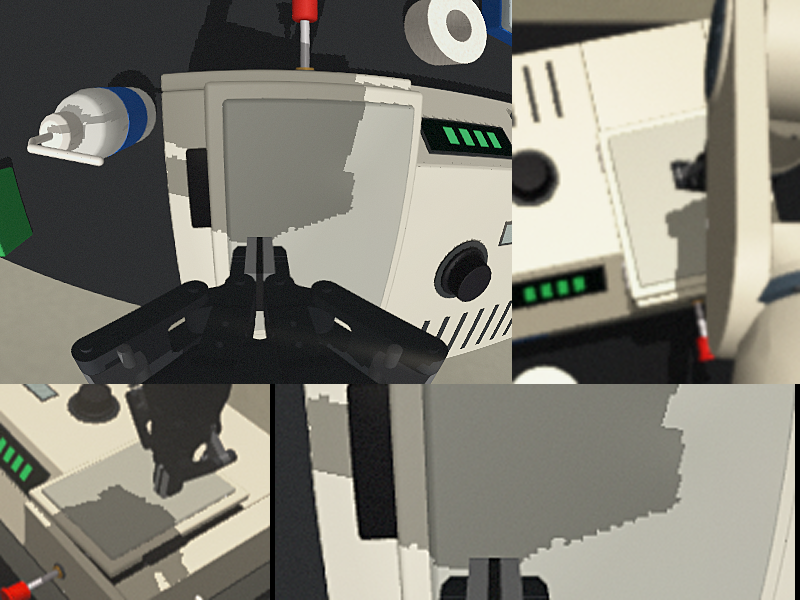

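>>> arm_command(deltas=[{"hand":0,"tx":0,"ty":0,"tz":1,"wx":0,"wy":0,"wz":0},{"hand":0,"tx":0,"ty":0,"tz":1,"wx":0,"wy":0,"wz":0},{"hand":0,"tx":0,"ty":0,"tz":0,"wx":0,"wy":0,"wz":0},{"hand":0,"tx":0,"ty":0,"tz":0,"wx":0,"wy":0,"wz":0}])

```text
clock: 5.65
eef_pos: [677.5, -71.9, 172.9]
tcp_rot: [3.142, -0.0, -2.946]
contact_force: [-0.1, -0.4, -0.3]
opening: 0.003
grasp_force: 0.0
```

```bash
python3 st.py
python3 - <<'E'
from rig import imaging
from h import *
f=imaging.grab_frame("side"); im=cv2.cvtColor(f["image"],cv2.COLOR_RGB2BGR)
im=cv2.resize(im,None,fx=4,fy=4,interpolation=cv2.INTER_CUBIC); p=np.load("pose.npy")
for th,c in ((0,(0,255,0)),):
    q=proj(f,inst(p,[lid(th,8,0,14),lid(th,8,142,14),lid(th,194,142,14),lid(th,194,0,14)]))*4
    cv2.polylines(im,[q.astype(int)],True,c,1)
cv2.imwrite("pics/side4.png",im[640:1200,740:1500])
E
```

```text
t 5.65 inst [103.  -34.4 172.9] rot [ 3.142 -0.    -2.946] F [-0.2 -0.3 -0.3] open 0.2 grip 0.0
```

View pics/side4.png

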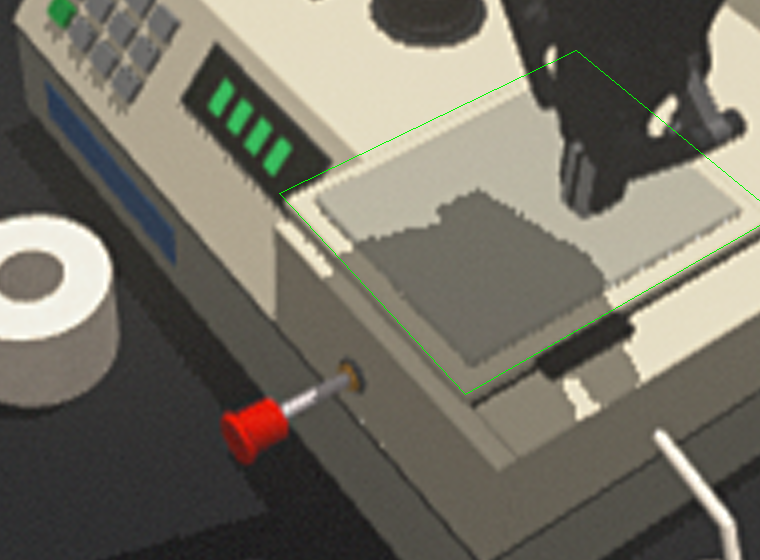

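Run:
```python
from rig import imaging,r
from h import *
f=imaging.grab_frame("wrist"); np.savez("w4.npz",**f); p=np.load("pose.npy")
def pw(f,P):
    c=np.atleast_2d(P)@f["world_to_cam"][:3,:3].T+f["world_to_cam"][:3,3]; c=c*[1,-1,-1]
    rr=np.hypot(c[:,0],c[:,1]); t=np.arctan2(rr,c[:,2]); m=f["mtx"]
    return np.c_[m[0,2]+m[0,0]*t*c[:,0]/rr, m[1,2]+m[1,1]*t*c[:,1]/rr]
e=r.sense()["eef_pos"]
print("tcp",pw(f,[e,e+[0,0,10],e+[0,0,20],e+[0,0,30]]).round(0).tolist())
print("cam",-(f["world_to_cam"][:3,:3].T@f["world_to_cam"][:3,3]),e)
print("lid front free, front hinge, back hinge; knob, corner",pw(f,inst(p,[lid(0,8,142,14),lid(0,8,0,14),lid(0,194,0,14),[-55,0,118],[0,-100,160]])).round(0).tolist())
im=f["image"].astype(int); red=(im[:,:,0]>150)&(im[:,:,1]<70)&(im[:,:,2]<70); v,u=np.nonzero(red); print("red",u.mean(),v.mean(),u.min(),u.max(),v.min(),v.max())
print(im[225:262:3,258].tolist())
```

```text
tcp [[259.0, 225.0], [259.0, 232.0], [258.0, 239.0], [258.0, 247.0]]
cam [594.18195634 -87.95563014 349.99030625] [677.53241673 -71.94027128 172.91335317]
lid front free, front hinge, back hinge; knob, corner [[198.0, 76.0], [424.0, 87.0], [383.0, 318.0], [304.0, 2.0], [158.0, 68.0]]
red 305.96235294117645 8.670588235294117 294 317 0 18
[[120, 120, 109], [118, 117, 110], [200, 197, 185], [194, 193, 182], [0, 0, 0], [21, 18, 20], [23, 25, 25], [22, 20, 21], [26, 27, 22], [21, 23, 22], [20, 21, 17], [15, 19, 14], [20, 20, 17]]
```

>>> arm_command(deltas=[{"hand":0,"tx":0,"ty":0,"tz":4,"wx":0,"wy":0,"wz":0},{"hand":0,"tx":0,"ty":0,"tz":4,"wx":0,"wy":0,"wz":0},{"hand":0,"tx":0,"ty":0,"tz":3,"wx":0,"wy":0,"wz":0},{"hand":0,"tx":0,"ty":0,"tz":0,"wx":0,"wy":0,"wz":0}])

```text
clock: 6.25
eef_pos: [677.3, -71.9, 161.4]
tcp_rot: [3.141, -0.001, -2.946]
contact_force: [1.1, -1.1, 0.6]
opening: 0.002
grasp_force: 0.0
```

>>> arm_command(deltas=[{"hand":0,"tx":0,"ty":0,"tz":3,"wx":0,"wy":0,"wz":0},{"hand":0,"tx":0,"ty":0,"tz":0,"wx":0,"wy":0,"wz":0}])

```text
clock: 6.5
eef_pos: [677.4, -71.9, 158.7]
tcp_rot: [3.142, -0.0, -2.946]
contact_force: [0.0, -0.3, 0.1]
opening: 0.005
grasp_force: 0.0
```

>>> arm_command(deltas=[{"hand":0,"tx":0,"ty":0,"tz":2,"wx":0,"wy":0,"wz":0},{"hand":0,"tx":0,"ty":0,"tz":2,"wx":0,"wy":0,"wz":0}])

```text
clock: 6.75
eef_pos: [677.5, -71.9, 154.8]
tcp_rot: [-3.142, 0.0, -2.946]
contact_force: [-0.4, 1.1, -0.3]
opening: 0.001
grasp_force: 0.0
```

>>> arm_command(deltas=[{"hand":0,"tx":0,"ty":0,"tz":2,"wx":0,"wy":0,"wz":0},{"hand":0,"tx":0,"ty":0,"tz":1,"wx":0,"wy":0,"wz":0}])

```text
clock: 7.0
eef_pos: [677.4, -71.9, 151.7]
tcp_rot: [3.142, -0.0, -2.946]
contact_force: [0.1, 0.1, 0.3]
opening: 0.0
grasp_force: 0.0
```

>>> arm_command(deltas=[{"hand":0,"tx":0,"ty":0,"tz":2,"wx":0,"wy":0,"wz":0},{"hand":0,"tx":0,"ty":0,"tz":1,"wx":0,"wy":0,"wz":0}])

```text
clock: 7.25
eef_pos: [677.4, -71.9, 148.7]
tcp_rot: [3.142, -0.0, -2.946]
contact_force: [-0.6, 0.1, -0.2]
opening: -0.001
grasp_force: 0.0
```

>>> arm_command(deltas=[{"hand":0,"tx":0,"ty":0,"tz":2,"wx":0,"wy":0,"wz":0},{"hand":0,"tx":0,"ty":0,"tz":1,"wx":0,"wy":0,"wz":0}])

```text
clock: 7.5
eef_pos: [677.4, -71.9, 145.7]
tcp_rot: [3.142, -0.0, -2.946]
contact_force: [0.6, -0.2, -0.1]
opening: 0.003
grasp_force: 0.0
```

>>> arm_command(deltas=[{"hand":0,"tx":0,"ty":0,"tz":2,"wx":0,"wy":0,"wz":0},{"hand":0,"tx":0,"ty":0,"tz":1,"wx":0,"wy":0,"wz":0}])

```text
clock: 7.75
eef_pos: [677.4, -71.9, 142.7]
tcp_rot: [3.142, -0.0, -2.946]
contact_force: [-0.3, 0.6, -0.7]
opening: 0.0
grasp_force: 0.0
```

```bash
python3 st.py
python3 - <<'E'
from rig import imaging
from h import *
f=imaging.grab_frame("side"); w=imaging.grab_frame("wrist")["image"]
im=cv2.resize(f["image"][140:290,225:425],None,fx=2,fy=2,interpolation=cv2.INTER_CUBIC)
w2=cv2.resize(w[150:300,160:360],None,fx=2,fy=2,interpolation=cv2.INTER_CUBIC)
cv2.imwrite("pics/mix5.png",np.hstack([im,w2])[:,:,::-1])
E
```

```text
t 7.75 inst [102.9 -34.4 142.7] rot [ 3.142 -0.    -2.946] F [-0.2  0.6 -0.7] open 0.0 grip 0.0
```

View pics/mix5.png

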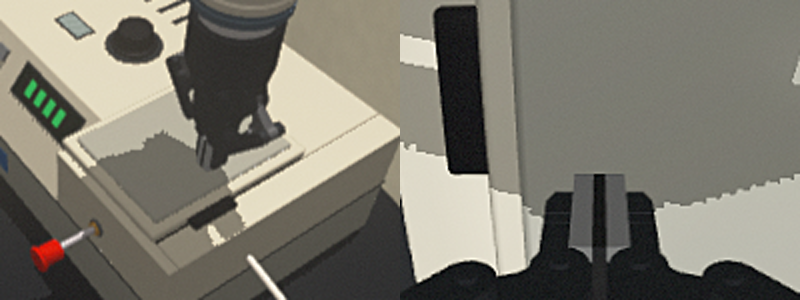

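>>> arm_command(deltas=[{"hand":0,"tx":0,"ty":0,"tz":2,"wx":0,"wy":0,"wz":0},{"hand":0,"tx":0,"ty":0,"tz":0,"wx":0,"wy":0,"wz":0}])

```text
clock: 8.1
eef_pos: [677.4, -71.9, 140.7]
tcp_rot: [3.142, -0.0, -2.946]
contact_force: [0.3, -0.8, -0.2]
opening: -0.003
grasp_force: 0.0
```

>>> arm_command(deltas=[{"hand":0,"tx":0,"ty":0,"tz":2,"wx":0,"wy":0,"wz":0},{"hand":0,"tx":0,"ty":0,"tz":0,"wx":0,"wy":0,"wz":0}])

```text
clock: 8.35
eef_pos: [677.7, -71.9, 140.2]
tcp_rot: [-3.141, 0.001, -2.946]
contact_force: [-3.4, -0.3, 8.7]
opening: 0.002
grasp_force: 4.4
```

>>> arm_command(deltas=[{"hand":0,"tx":0,"ty":0,"tz":2,"wx":0,"wy":0,"wz":0},{"hand":0,"tx":0,"ty":0,"tz":0,"wx":0,"wy":0,"wz":0}])

```text
clock: 8.6
eef_pos: [677.8, -72.0, 140.0]
tcp_rot: [-3.141, 0.001, -2.946]
contact_force: [-7.7, 0.1, 22.7]
opening: -0.002
grasp_force: 10.8
```

>>> arm_command(deltas=[{"hand":0,"tx":0,"ty":0,"tz":-30,"wx":0,"wy":0,"wz":0},{"hand":50,"tx":0,"ty":0,"tz":-45,"wx":0,"wy":0,"wz":0},{"hand":50,"tx":38,"ty":8.5,"tz":0,"wx":0,"wy":0,"wz":0},{"hand":50,"tx":38,"ty":8.5,"tz":0,"wx":0,"wy":0,"wz":0},{"hand":50,"tx":38,"ty":8.5,"tz":0,"wx":0,"wy":0,"wz":0},{"hand":50,"tx":38,"ty":8.5,"tz":0,"wx":0,"wy":0,"wz":0},{"hand":50,"tx":0,"ty":0,"tz":0,"wx":0,"wy":0,"wz":0}])

```text
clock: 9.48
eef_pos: [519.5, -68.0, 212.1]
tcp_rot: [3.141, -0.001, -2.947]
contact_force: [0.2, -0.5, 0.6]
opening: 0.584
grasp_force: 0.0
```

```bash
python3 st.py
python3 - <<'E'
from rig import imaging,r
from h import *
p=np.load("pose.npy"); f=imaging.grab_frame("wrist"); im=f["image"]
a=im.astype(int); v,u=np.nonzero((a[:,:,0]>120)&(a[:,:,1]<60)&(a[:,:,2]<60)); print("red",u.mean(),v.mean(),u.min(),u.max(),v.min(),v.max())
m=f["mtx"]; R=f["world_to_cam"][:3,:3]; C=-R.T@f["world_to_cam"][:3,3]
# ray through the knob's pixel centre, cut at z=118+
def ray(u,v,z):
    x,y=(u-m[0,2])/m[0,0],(v-m[1,2])/m[1,1]; t=np.hypot(x,y)
    d=np.array([np.sin(t)*x/t,-np.sin(t)*y/t,-np.cos(t)]); d=R.T@d; return C+d*(z-C[2])/d[2]
c,n=np.cos(p[2]),np.sin(p[2])
for q in ((u.mean(),v.mean()),(u.mean(),v.min()),(u.mean(),v.max())):
    w=ray(*q,122); d=w[:2]-p[:2]; print(w.round(1),"inst",round(c*d[0]+n*d[1],1),round(-n*d[0]+c*d[1],1))
cv2.imwrite("pics/w6.png",im[:,:,::-1])
E
```

```text
t 9.475 inst [-5.130e+01 -1.000e-01  2.121e+02] rot [ 3.141e+00 -1.000e-03 -2.947e+00] F [ 0.1 -0.6  0.6] open 49.9 grip 0.0
red 259.6862745098039 182.40522875816993 248 272 169 195
[518.5 -67.3 122. ] inst -52.2 0.8
[505.7 -69.8 122. ] inst -65.2 0.7
[530.8 -64.8 122. ] inst -39.6 0.8
```

View pics/w6.png

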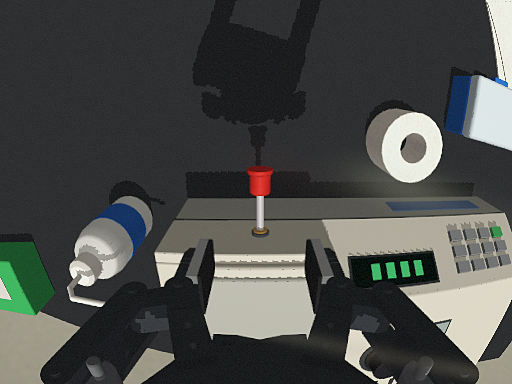

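>>> arm_command(deltas=[{"hand":50,"tx":-2,"ty":0.5,"tz":25,"wx":0,"wy":0,"wz":0},{"hand":50,"tx":0,"ty":0,"tz":25,"wx":0,"wy":0,"wz":0},{"hand":50,"tx":0,"ty":0,"tz":25,"wx":0,"wy":0,"wz":0},{"hand":50,"tx":0,"ty":0,"tz":20,"wx":0,"wy":0,"wz":0},{"hand":50,"tx":0,"ty":0,"tz":15,"wx":0,"wy":0,"wz":0}])

```text
clock: 10.15
eef_pos: [524.6, -67.2, 100.9]
tcp_rot: [-3.142, 0.0, -2.946]
contact_force: [0.1, 0.6, -0.0]
opening: 0.585
grasp_force: 0.0
```

>>> arm_command(deltas=[{"hand":50,"tx":0,"ty":0,"tz":12,"wx":0,"wy":0,"wz":0},{"hand":50,"tx":0,"ty":0,"tz":12,"wx":0,"wy":0,"wz":0},{"hand":50,"tx":0,"ty":0,"tz":12,"wx":0,"wy":0,"wz":0},{"hand":50,"tx":0,"ty":0,"tz":2,"wx":0,"wy":0,"wz":0},{"hand":50,"tx":0,"ty":0,"tz":0,"wx":0,"wy":0,"wz":0}])

```text
clock: 10.78
eef_pos: [523.8, -67.2, 64.0]
tcp_rot: [-3.142, 0.0, -2.946]
contact_force: [-0.4, 0.6, 0.2]
opening: 0.585
grasp_force: 0.0
```

```bash
python3 st.py
```

```text
t 10.775 inst [-47.   -0.2  64. ] rot [-3.142  0.    -2.946] F [-0.3  0.6  0.2] open 50.0 grip 0.0
```

>>> arm_command(deltas=[{"hand":50,"tx":2.5,"ty":0.5,"tz":0,"wx":0,"wy":0,"wz":0},{"hand":10,"tx":0,"ty":0,"tz":0,"wx":0,"wy":0,"wz":0},{"hand":10,"tx":0,"ty":0,"tz":0,"wx":0,"wy":0,"wz":0},{"hand":10,"tx":0,"ty":0,"tz":0,"wx":0,"wy":0,"wz":0},{"hand":10,"tx":0,"ty":0,"tz":0,"wx":0,"wy":0,"wz":0},{"hand":10,"tx":0,"ty":0,"tz":0,"wx":0,"wy":0,"wz":0}], squeeze=40)

```text
clock: 11.52
eef_pos: [521.4, -67.2, 64.1]
tcp_rot: [-3.141, 0.0, -2.946]
contact_force: [-0.7, 0.2, 5.3]
opening: 0.221
grasp_force: 37.8
```

```bash
cat > red.py <<'E'
from rig import imaging
from h import *
for n in ("side","wrist"):
    a=imaging.grab_frame(n)["image"].astype(int); v,u=np.nonzero((a[:,:,0]>120)&(a[:,:,1]<60)&(a[:,:,2]<60))
    if n=="side": k=(u>180)&(v>200); u,v=u[k],v[k]
    print(n,len(u), *( (u.mean().round(1),v.mean().round(1),u.min(),u.max(),v.min(),v.max()) if len(u) else ()))
E
python3 st.py; python3 red.py
```

```text
t 11.525 inst [-49.3   0.3  64.1] rot [-3.141  0.    -2.946] F [-0.6  0.3  5.3] open 18.9 grip 37.8
side 26 245.2 265.7 241 247 263 270
wrist 2415 259.2 262.2 234 285 234 295
```

>>> arm_command(deltas=[{"hand":10,"tx":3,"ty":0,"tz":0,"wx":0,"wy":0,"wz":0},{"hand":10,"tx":3,"ty":0,"tz":0,"wx":0,"wy":0,"wz":0},{"hand":10,"tx":3,"ty":0,"tz":0,"wx":0,"wy":0,"wz":0}], squeeze=60)

```text
clock: 12.0
eef_pos: [516.7, -68.5, 64.7]
tcp_rot: [-3.14, 0.008, -2.947]
contact_force: [15.0, 6.9, -4.7]
opening: 0.215
grasp_force: 57.5
```

```bash
python3 st.py; python3 red.py
```

```text
t 12.0 inst [-54.2  -0.   64.7] rot [-3.14   0.008 -2.947] F [16.1  3.9 -4.7] open 18.4 grip 57.5
side 24 242.5 267.0 239 244 264 272
wrist 2381 259.4 261.7 234 285 234 294
```

>>> arm_command(deltas=[{"hand":10,"tx":0,"ty":0,"tz":0,"wx":0,"wy":0,"wz":0},{"hand":10,"tx":0,"ty":0,"tz":0,"wx":0,"wy":0,"wz":0}])

```text
clock: 12.35
eef_pos: [514.6, -68.7, 64.4]
tcp_rot: [-3.141, 0.004, -2.947]
contact_force: [6.4, 2.9, 1.3]
opening: 0.214
grasp_force: 57.2
```

```bash
python3 st.py; python3 red.py
```

```text
t 12.35 inst [-56.3   0.2  64.4] rot [-3.141  0.004 -2.947] F [6.8 1.6 1.3] open 18.3 grip 57.2
side 23 242.0 268.0 239 244 264 272
wrist 2392 259.4 261.9 234 285 234 294
```

>>> arm_command(deltas=[{"hand":10,"tx":2,"ty":0,"tz":0,"wx":0,"wy":0,"wz":0},{"hand":10,"tx":2,"ty":0,"tz":0,"wx":0,"wy":0,"wz":0},{"hand":10,"tx":2,"ty":0,"tz":0,"wx":0,"wy":0,"wz":0},{"hand":10,"tx":2,"ty":0,"tz":0,"wx":0,"wy":0,"wz":0},{"hand":10,"tx":1,"ty":0,"tz":0,"wx":0,"wy":0,"wz":0},{"hand":10,"tx":0,"ty":0,"tz":0,"wx":0,"wy":0,"wz":0},{"hand":10,"tx":0,"ty":0,"tz":0,"wx":0,"wy":0,"wz":0},{"hand":10,"tx":0,"ty":0,"tz":0,"wx":0,"wy":0,"wz":0}])

```text
clock: 13.45
eef_pos: [503.8, -70.7, 64.1]
tcp_rot: [-3.141, 0.001, -2.946]
contact_force: [1.4, 1.1, 5.3]
opening: 0.215
grasp_force: 57.4
```

```bash
python3 st.py; python3 red.py
```

```text
t 13.45 inst [-67.2   0.2  64.1] rot [-3.141e+00  1.000e-03 -2.946e+00] F [1.6 0.8 5.3] open 18.3 grip 57.4
side 26 236.6 270.6 233 239 267 275
wrist 2396 259.3 262.2 234 285 234 295
```

>>> arm_command(deltas=[{"hand":10,"tx":3,"ty":0,"tz":0,"wx":0,"wy":0,"wz":0},{"hand":10,"tx":3,"ty":0,"tz":0,"wx":0,"wy":0,"wz":0},{"hand":10,"tx":3,"ty":0,"tz":0,"wx":0,"wy":0,"wz":0},{"hand":10,"tx":2,"ty":0,"tz":0,"wx":0,"wy":0,"wz":0},{"hand":10,"tx":2,"ty":0,"tz":0,"wx":0,"wy":0,"wz":0},{"hand":10,"tx":2,"ty":0,"tz":0,"wx":0,"wy":0,"wz":0},{"hand":10,"tx":2,"ty":0,"tz":0,"wx":0,"wy":0,"wz":0},{"hand":10,"tx":1,"ty":0,"tz":0,"wx":0,"wy":0,"wz":0}])

```text
clock: 14.55
eef_pos: [486.3, -74.3, 64.1]
tcp_rot: [-3.141, 0.001, -2.946]
contact_force: [4.4, 1.7, 4.7]
opening: 0.215
grasp_force: 57.5
```

>>> arm_command(deltas=[{"hand":10,"tx":0,"ty":0,"tz":0,"wx":0,"wy":0,"wz":0},{"hand":10,"tx":0,"ty":0,"tz":0,"wx":0,"wy":0,"wz":0},{"hand":10,"tx":0,"ty":0,"tz":0,"wx":0,"wy":0,"wz":0},{"hand":10,"tx":0,"ty":0,"tz":0,"wx":0,"wy":0,"wz":0}])

```text
clock: 15.05
eef_pos: [486.0, -74.3, 64.1]
tcp_rot: [-3.141, 0.0, -2.946]
contact_force: [3.5, 1.4, 5.5]
opening: 0.21
grasp_force: 57.5
```

```bash
python3 st.py; python3 red.py
```

```text
t 15.05 inst [-85.4   0.1  64.1] rot [-3.141  0.    -2.946] F [3.7 0.7 5.5] open 18.0 grip 57.5
side 23 227.6 275.3 224 230 272 280
wrist 2398 259.3 262.2 234 285 234 295
```

>>> arm_command(deltas=[{"hand":10,"tx":3,"ty":0,"tz":0,"wx":0,"wy":0,"wz":0},{"hand":10,"tx":3,"ty":0,"tz":0,"wx":0,"wy":0,"wz":0},{"hand":10,"tx":3,"ty":0,"tz":0,"wx":0,"wy":0,"wz":0},{"hand":10,"tx":2,"ty":0,"tz":0,"wx":0,"wy":0,"wz":0},{"hand":10,"tx":2,"ty":0,"tz":0,"wx":0,"wy":0,"wz":0},{"hand":10,"tx":2,"ty":0,"tz":0,"wx":0,"wy":0,"wz":0},{"hand":10,"tx":2,"ty":0,"tz":0,"wx":0,"wy":0,"wz":0},{"hand":10,"tx":1,"ty":0,"tz":0,"wx":0,"wy":0,"wz":0}])

```text
clock: 16.15
eef_pos: [468.4, -77.9, 64.1]
tcp_rot: [-3.141, 0.001, -2.946]
contact_force: [3.8, 0.9, 5.0]
opening: 0.215
grasp_force: 57.6
```

>>> arm_command(deltas=[{"hand":10,"tx":0,"ty":0,"tz":0,"wx":0,"wy":0,"wz":0},{"hand":10,"tx":0,"ty":0,"tz":0,"wx":0,"wy":0,"wz":0},{"hand":10,"tx":0,"ty":0,"tz":0,"wx":0,"wy":0,"wz":0},{"hand":10,"tx":0,"ty":0,"tz":0,"wx":0,"wy":0,"wz":0}])

```text
clock: 16.65
eef_pos: [468.2, -77.9, 64.1]
tcp_rot: [-3.141, 0.0, -2.946]
contact_force: [3.3, 0.7, 6.1]
opening: 0.214
grasp_force: 57.5
```

```bash
python3 st.py; python3 red.py
```

```text
t 16.65 inst [-103.6    0.    64.1] rot [-3.141  0.    -2.946] F [3.3 0.  6.1] open 18.3 grip 57.5
side 20 218.6 280.4 215 221 278 284
wrist 2407 259.3 262.3 234 285 234 294
```

>>> arm_command(deltas=[{"hand":10,"tx":3,"ty":0,"tz":0,"wx":0,"wy":0,"wz":0},{"hand":10,"tx":3,"ty":0,"tz":0,"wx":0,"wy":0,"wz":0},{"hand":10,"tx":3,"ty":0,"tz":0,"wx":0,"wy":0,"wz":0},{"hand":10,"tx":2,"ty":0,"tz":0,"wx":0,"wy":0,"wz":0},{"hand":10,"tx":2,"ty":0,"tz":0,"wx":0,"wy":0,"wz":0},{"hand":10,"tx":2,"ty":0,"tz":0,"wx":0,"wy":0,"wz":0},{"hand":10,"tx":1.5,"ty":0,"tz":0,"wx":0,"wy":0,"wz":0},{"hand":10,"tx":1,"ty":0,"tz":0,"wx":0,"wy":0,"wz":0}])

```text
clock: 17.75
eef_pos: [450.8, -81.4, 64.0]
tcp_rot: [-3.141, -0.0, -2.946]
contact_force: [3.6, -0.5, 6.4]
opening: 0.215
grasp_force: 57.6
```

>>> arm_command(deltas=[{"hand":10,"tx":0,"ty":0,"tz":0,"wx":0,"wy":0,"wz":0},{"hand":10,"tx":0,"ty":0,"tz":0,"wx":0,"wy":0,"wz":0},{"hand":10,"tx":0,"ty":0,"tz":0,"wx":0,"wy":0,"wz":0},{"hand":10,"tx":0,"ty":0,"tz":0,"wx":0,"wy":0,"wz":0}])

```text
clock: 18.25
eef_pos: [450.7, -81.4, 64.0]
tcp_rot: [-3.141, -0.0, -2.946]
contact_force: [1.9, -1.5, 6.7]
opening: 0.215
grasp_force: 57.4
```

```bash
python3 st.py; python3 red.py
```

```text
t 18.25 inst [-121.4   -0.    64. ] rot [-3.141 -0.    -2.946] F [ 1.6 -1.9  6.7] open 18.4 grip 57.4
side 17 209.8 285.5 207 212 283 289
wrist 1051 258.0 248.5 234 284 234 294
```

```bash
python3 -c "
from rig import r
print(r.sign_off())"
```

```text
the job is handed in; nothing more can be done
None
```

I shut the lid, then pulled the red knob out four clicks (72.1 mm measured) to bring the orange cell, which was in the fifth place, into the beam; the job is handed in at 18 s with the knob still gripped at that click and the wash bottle, label roll and tip box untouched.

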